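# Latch the cap press, release its safety catch and hold the lever down

## Task

Press the tube caps in the bench-top cap press: first turn the red turnbutton until it stops over the blue lid so that the lid is secured, then flip the yellow safety catch fully over, away from the lever, and only then pull the black-gripped lever towards the front of the press, all the way to its stop. The lever springs back by itself, so finish while still holding it pulled with the gripper; leave the bottle, timer, tape and tip box around the press where they are.

Things in the scene. Friction and masses are not known exactly. Their poses are not given: they have to be found in the camera images.
- press: White cap press fixed to the bench, deck top 55 mm above the bench. Origin at bench level; housing reaches x -103..103, y -103..131 mm in its own axes: x to its back, y to its left seen from its front, z up; turned about z by -0.35 to 0.25 rad. In these axes (mm): turnbutton axis x -86.5, y 65; catch hinge along x at y -35, height 90; lever hinge along y at x 0, height 55.
- lid (a joint): Blue-framed clear lid over a tube rack, at press x -74..81, y 4..126 mm, its top 65 to 70 mm above the bench; hinged along its back edge: 0 shut, grows as it opens. It starts shut, lies there by its weight and must stay shut.
- turnbutton (a joint): Red turnbutton on an upright axis at the front of the lid, rad. 0: its long end points to the press's +y (left), lid free. Grows clockwise seen from above; 1.571 (stop): long end points to the press's +x, over the lid. Starts between 0 and 0.3. Stays where left; friction about 0.05 N m.
- turnbutton_top (a point): Point on the turnbutton's axis, on its cap 102 mm above the bench. The red bar is 12 mm thick and 27 mm tall (73 to 100 mm above the bench), reaching 43 mm from the axis at its long end, 19 mm at the short one. Pinch it across its 12 mm at the axis and twist, or push its long end. Fingertips beside it must stay 72 mm or more above the bench to clear the lid.
- turnbutton_tip (a point): End of the turnbutton's long end, at mid height (86.5 mm above the bench).
- catch (a joint): Yellow safety catch, hinged along the press's x axis at y -35 mm, height 90 mm. 0: thumb tab stands upright and its nose lies in front of the lever and blocks it. Grows as the tab tips to the press's +y (left, away from the lever); 1.25 is the stop, and the lever is clear beyond 0.9. Starts between 0 and 0.1. Stays where left; friction about 0.06 N m.
- catch_tab (a point): Middle of the top end of the catch's thumb tab, 46 mm from the catch's hinge axis, at press x -58 mm; 136 mm above the bench when the tab is upright. The tab is 10 mm thick (along y at 0) and 22 mm wide (along x). It can be pushed over from the lever's side with shut fingers.
- lever (a joint): Spring lever, hinged along the press's y axis. 0: rest, leaning 0.15 rad to the back; grows as it is pulled to the front (press -x), 0.9 is the stop, leaning 0.75 rad to the front. A spring drives it back to 0: about 4 N at the grip at rest, 12 N when fully pulled.
- lever_hinge (a point): Centre of the lever's hinge: press x 0, y -75 mm, 55 mm above the bench. Mind the room's wall shelf when reaching the lever: its front edge runs at world x 0.70 m, its underside 0.52 m above the bench.
- lever_grip: Black round lever grip, 19 mm thick, 80 mm long, lying along the press's y axis, out to its right (-y). Origin at mid length, 105 mm from the hinge axis, 48 mm right of the shaft, 159 mm above the bench at rest; moves on an arc, ending 87 mm nearer the front and 27 mm lower. Pinch it from above across its 19 mm; it is a sleeve that spins freely on its bar.
- amber_bottle: Loose amber bottle with black cap, 54 mm wide, 115 mm tall, origin under its middle; bystander.
- timer: Loose white timer, 52 x 66 x 16 mm, origin under its middle; bystander.
- tape: Loose yellow tape roll, 62 mm wide, 19 mm tall, origin under its middle; bystander.
- tips: Loose box with blue base and clear lid, 90 x 118 x 68 mm, origin under its middle; bystander.

How it is judged:
On the way, in this order (a step that is already met when the one before it is completed fails the run):
1. the turnbutton is turned over the shut lid while the catch still blocks the lever (value of joint turnbutton above 1.3 rad and value of joint lid below 0.05 rad and value of joint catch below 0.5 rad and value of joint lever below 0.15 rad), for 0.2 s.
2. the catch is flipped over with the lever still at rest (value of joint catch above 0.95 rad and value of joint turnbutton above 1.3 rad and value of joint lever below 0.25 rad), for 0.2 s.
3. the lever is pulled to the front and held there by the fingers (value of joint lever above 0.76 rad and contact force between the fingers and lever_grip above 2 N), for 0.5 s.
At the end, for the whole second after the job is handed in: The lever is pulled at least 0.76 rad (stop at 0.9) and held still by the fingers on its grip (more than 2 N), the catch is flipped beyond 0.95 rad, the turnbutton is beyond 1.3 rad over the lid, and the lid is shut (under 0.05 rad) (all of step 3 and velocity of joint lever between -0.1 and 0.1 rad/s and value of joint catch above 0.95 rad and value of joint turnbutton above 1.3 rad and value of joint lid below 0.05 rad); the arm keeps its last pose, push and grip.
It fails at once if a bystander is moved by more than 3 cm (distance of any of amber_bottle, timer, tape, tips from where it was at the start of the episode above 0.03 m).
It fails at once if the lid is opened (value of joint lid above 0.25 rad).
It also fails if it takes over 62 s, if anything falls off the work surface, if the arm or the gripper's body presses on something with over 40 N, if the wrist force passes 120 N, or if a joint passes its speed limit or range.

## Robot

A 6-joint arm with a two-finger parallel gripper is mounted at the origin on a cart in front of the work surface, level with it; the furniture and walls round the work are solid. World frame = base frame: x ahead of the robot, y to its left, z up, the work surface at z = 0. Lengths are in m, angles in rad, forces in N, time in s.
With the tool pointing down it reaches from about 0.35 to 0.925 m from the base axis. Payload 6.4 kg.
Tool frame: the origin (TCP) lies at the very end of the fingers, on their centre line; the grasp point (between the pads) lies 19 mm behind it; z points along the fingers, y is the line along which they close (so a half turn about z gives the same grasp; the last joint's range is limited). The gripper opens to 94 mm and grips with 3 to 60 N. Pads are 16 mm wide; open, the fingers measure 119 mm over their backs; the gripper's body (75 mm by 177 mm) begins 78 mm behind the grasp point.
Start: joints at [1.111, 0.245, 1.558, -0, 1.339, -0.174], TCP at [0.183, 0.624, 0.183] pointing down, gripper open.
Joint ranges: [-3.13, 3.13], [-1.02, 2.26], [0.13, 2.54], [-0.95, 4.09], [0.21, 2.88], [-2.74, 2.74]. Speed limits (rad/s): [2.57, 2.57, 3.14, 3.14, 3.14, 3.14].

## Interface

Orientations are given as a rotation vector (axis times angle).
In Python, from cell import bot gives the robot as it stands.
- The arm moves only by the tool send_rows, never from a script. Its argument "motion" is a list of rows, each a list of 7 numbers: the turn, a rotation vector about the tool's x, y, z in rad, then the shift along the tool's x, y, z in cm, then the opening, from -1 (shut) to 1 (fully open). A call has 1 to 10 rows; each row shifts and turns the commanded pose from where the row before left it, along the tool's axes as they then stand; what a row does not reach is not made up. A row lasts 1/10 s, in which the tool goes at most 50 mm and 8.59 degrees, less where a joint would pass 70% of its speed; a pose out of reach is approached as far as the arm can. A call with a gripper value outside its range is refused whole. The fingers move at their own pace and stop on an object; "newtons" is the grip in N (left out, the last holds). Time passes only in rows, so rows that do not move let the fingers close. It gives the time, the measured TCP pose, the force, the opening and the grip force at its end, in the units of the state.
- bot.get_obs(): the state, without advancing time (a new reading comes with each control period).
- bot.camera(name): name is "side" or "top"; returns the picture (400x640x3 uint8, red, green, blue); there is no depth.
- bot.camera_info(name): a dict with "vfov" (degrees; the focal length in pixels is half the picture's height over the tangent of half this angle, whatever the lens; pixels are square), "cx", "cy" (the principal point, pixels), "k1" (the pictures are not rectified: a ray, as slopes to the right and down, at radius r is drawn at 1 + k1 r^2 times it, then the intrinsics apply), "R" (3x3) and "t" (3): a world point X has camera coordinates R X + t. Camera axes: x right, y down, z forward; pixel columns grow to the right and rows downward; lengths in m; the calibration is good to about 2 mm. A picture is of the moment at which its call begins. camera_info takes no time and is no camera call.
- bot.close_job(): hands the job in; it is judged then, once.
The state is a dict: "t": time; "joint_positions": joint angles; "joint_vel": joint speeds; "tau": joint torques, N m; "eef_pos": TCP position; "orientation": TCP orientation; "ft_force": force on the tool from outside, world axes, zero at the start; "moment": the same for the moment, N m; "grip_width": finger opening in m; "finger_force": force on a finger pad.
Only numpy, scipy, OpenCV 4.12 (cv2) and the standard library are available. Lean on these libraries where they do the work, as an engineer would, in place of code of your own. Each camera call takes 0.05 s, during which the arm holds its last target. There are 200 camera calls.

## Working session

There is one attempt and no reset: what is moved stays moved. The work goes in short steps, Python scripts to look and compute and a tool call to move; the robot and the scene stay as the last step left them, time stands still between calls to the robot, and variables do not carry over. Pictures are saved under pics/ and viewed, at most 10 in all, crops included, and the job is handed in when it is done.

Besides the shell and the picture viewer there is one more tool, called after "Call:" by a JSON object that holds its "fn" and its "kwargs", one argument or row to a line. send_rows: Moves the arm, as the interface text tells. Its arguments: {"type":"object","properties":{"motion":{"type":"array"},"newtons":{"type":"number"}},"required":["motion"]}

```bash
mkdir -p pics; ls
cat > h.py <<'E'
import numpy as np, cv2
from cell import bot
from scipy.spatial.transform import Rotation as Rot
def cam(n):
    i=bot.camera_info(n); f=200/np.tan(np.radians(i['vfov'])/2)
    return i,f
def ray(n,u,v):
    i,f=cam(n); R=np.array(i['R']);t=np.array(i['t'])
    d=np.array([(u-i['cx'])/f,(v-i['cy'])/f]); s=d.copy()
    for _ in range(30): s=d/(1+i['k1']*(s@s))
    return -R.T@t, R.T@np.r_[s,1]
def onz(n,u,v,z):
    o,d=ray(n,u,v); return o+d*(z-o[2])/d[2]
def proj(n,X):
    i,f=cam(n); c=np.array(i['R'])@X+np.array(i['t']); s=c[:2]/c[2]; s=s*(1+i['k1']*(s@s))
    return s*f+[i['cx'],i['cy']]
def shot(n,name):
    p=bot.camera(n); cv2.imwrite('pics/'+name,p[:,:,::-1]); return p
E
python3 - <<'E'
from h import *
shot('top','t0.png');shot('side','s0.png')
for n in('top','side'):print(bot.camera_info(n))
print(bot.get_obs())
E
```

```text
pics
{'vfov': 51.19162899125682, 'cx': 316.37289004927464, 'cy': 194.49173788104312, 'k1': -0.017614104149328545, 'R': array([[-0.00440803, -0.99995655, -0.0082144 ],
       [-0.9800468 ,  0.00595236, -0.19867771],
       [ 0.19871797,  0.00717471, -0.98003046]]), 't': array([0.02762892, 0.53039628, 1.32584446])}
{'vfov': 50.410145615726435, 'cx': 325.23443240949234, 'cy': 205.02365815050402, 'k1': -0.07673356644989836, 'R': array([[ 0.87423606, -0.48530987,  0.01362521],
       [-0.30028763, -0.56256358, -0.77029186],
       [ 0.38149529,  0.66932544, -0.63754592]]), 't': array([-0.44700239,  0.24525561,  1.27673642])}
{'t': 0.1, 'joint_positions': array([ 1.11088790e+00,  2.45739362e-01,  1.55889459e+00,  1.31768946e-05,
        1.33865330e+00, -1.74067428e-01]), 'joint_vel': array([-0.00019194, -0.00118957, -0.00374998, -0.00024366, -0.00280905,
       -0.00012718]), 'tau': array([-4.80994586e-04, -4.16905940e+01, -3.15527308e+01,  6.86259242e-02,
        3.09287687e-02, -9.20149341e-05]), 'eef_pos': array([0.1829907 , 0.62311723, 0.18225735]), 'orientation': array([-4.47398610e-01, -3.10902515e+00,  2.52254330e-03]), 'ft_force': array([ 0.71529608, -0.69076587, -0.79278504]), 'moment': array([-0.02232657, -0.0143335 , -0.02881194]), 'finger_force': 0.0, 'grip_width': 0.09403552234149147}
```

View pics/t0.png

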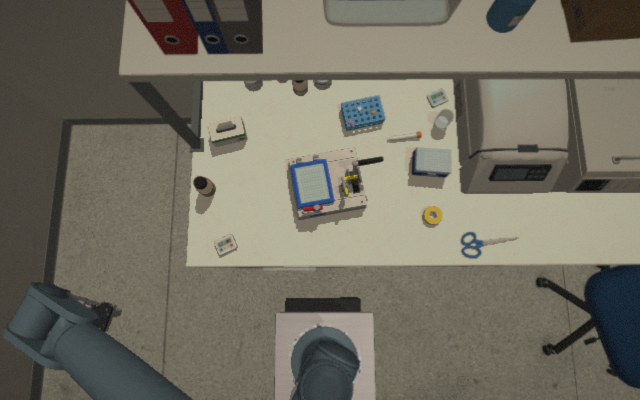

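View pics/s0.png

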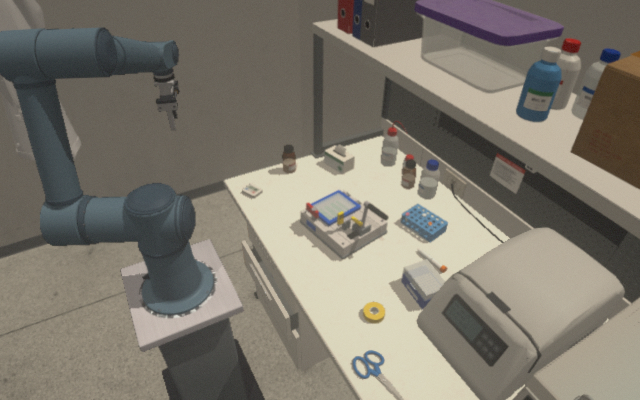

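The top view shows the press at about (328,183): blue lid (312,185), red button (313,209), yellow catch (349,178), black grip (371,160). The side view agrees, with the lid at (333,207). Next I measure these points.

```bash
cat > m.py <<'E'
from h import *
p=cv2.imread('pics/t0.png'); hsv=cv2.cvtColor(p,cv2.COLOR_BGR2HSV)
def mask(lo,hi,x0,y0,x1,y1):
    m=np.zeros(p.shape[:2],np.uint8); m[y0:y1,x0:x1]=cv2.inRange(hsv,np.array(lo),np.array(hi))[y0:y1,x0:x1]; return m
b=mask((100,120,60),(125,255,255),280,145,345,225)
r=cv2.minAreaRect(cv2.findNonZero(b)); box=cv2.boxPoints(r)
w=np.array([onz('top',*q,0.07) for q in box]); print('lid',w.round(4),'sides',np.linalg.norm(w-np.roll(w,-1,0),axis=1).round(4))
c=w.mean(0)
e=[w[(k+1)%4]-w[k] for k in range(4)]; L=max(e,key=lambda q:abs(q[0])); L=L*np.sign(L[0]); yaw=np.arctan2(L[1],L[0])
R=np.array([[np.cos(yaw),-np.sin(yaw)],[np.sin(yaw),np.cos(yaw)]])
o=c[:2]-R@[.0035,.065]; print('yaw',yaw,'origin',o)
def W(x,y,z): return np.r_[o+R@[x/1e3,y/1e3],z/1e3]
for n,(m,z,P) in dict(red=(cv2.bitwise_or(mask((0,120,80),(8,255,255),285,195,345,225),mask((172,120,80),(180,255,255),285,195,345,225)),.1,W(-86.5,77,100)),
  yel=(mask((20,130,100),(35,255,255),335,160,370,205),.12,W(-58,-35,130)),
  grip=(mask((0,0,0),(180,255,60),356,150,390,172),.165,W(15.7,-123,165))).items():
    q=cv2.findNonZero(m)[:,0]; u=q.mean(0); print(n,len(q),u,q.min(0),q.max(0),onz('top',*u,z).round(4),'pred',P.round(4),proj('top',P).round(1))
for P in [(-103,-103,55),(-103,131,55),(103,131,55),(103,-103,55)]: print('corner px',proj('top',W(*P)).round(1))
crop=cv2.resize(p[140:230,275:395],None,fx=6,fy=6,interpolation=cv2.INTER_CUBIC)
cv2.imwrite('pics/c0.png',crop)
E
python3 m.py
```

```text
lid [[ 0.6275  0.1129  0.07  ]
 [ 0.6498 -0.0057  0.07  ]
 [ 0.4706 -0.0364  0.07  ]
 [ 0.4494  0.0792  0.07  ]] sides [0.1206 0.1818 0.1175 0.1813]
yaw 0.16993160612318756 origin [ 0.55689664 -0.02713453]
red 55 [310.74545455 207.90909091] [303 205] [322 210] [0.4778 0.0425 0.1   ] pred [0.4586 0.0341 0.1   ] [313.4 213.9]
yel 72 [348.81944444 181.54166667] [343 175] [357 194] [ 0.5581 -0.0783  0.12  ] pred [ 0.5057 -0.0714  0.13  ] [347.2 197.3]
grip 106 [369.73584906 160.80188679] [356 157] [382 171] [ 0.6127 -0.1407  0.165 ] pred [ 0.5932 -0.1457  0.165 ] [371.6 166.9]
corner px [368.7 211.4]
corner px [298.2 223.8]
corner px [288.  163.6]
corner px [356.6 151.9]
```

View pics/c0.png

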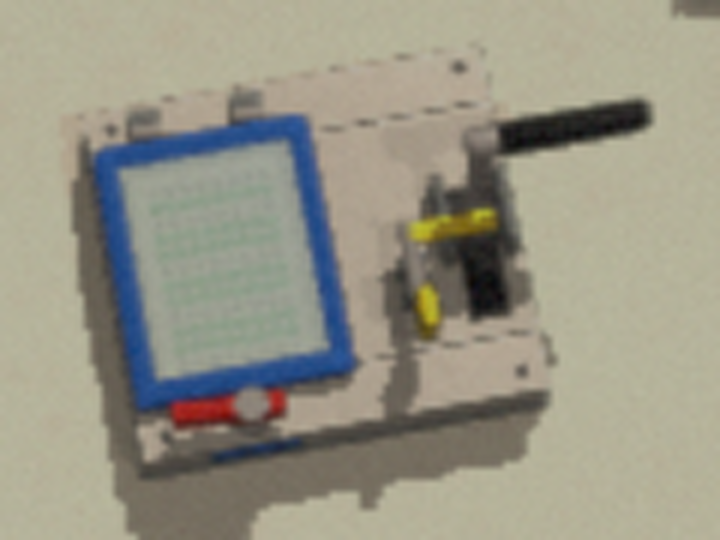

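The crop shows the red button with its long end left and its axis cap at about px (316.6,206.8). The catch tab is at about (346,191) and the grip runs from (358,163) to (383,158). The blue front label polluted the lid mask, so I cut it off.

```bash
sed -i 's/280,145,345,225)$/280,145,345,208)/' m.py
cat >> m.py <<'E'
print('cap',onz('top',316.6,206.8,.102).round(4),W(-86.5,65,102).round(4))
print('tab',onz('top',346,191,.134).round(4),W(-58,-35,136).round(4))
E
python3 m.py
python3 - <<'E'
import cv2
p=cv2.imread('pics/s0.png')
cv2.imwrite('pics/c1.png',cv2.resize(p[180:260,290:400],None,fx=7,fy=7,interpolation=cv2.INTER_CUBIC))
E
```

```text
lid [[ 0.6275  0.1129  0.07  ]
 [ 0.6498 -0.0057  0.07  ]
 [ 0.5045 -0.0306  0.07  ]
 [ 0.483   0.0856  0.07  ]] sides [0.1206 0.1475 0.1181 0.1471]
yaw 0.16991520434610524 origin [ 0.57375007 -0.02409356]
red 55 [310.74545455 207.90909091] [303 205] [322 210] [0.4778 0.0425 0.1   ] pred [0.4755 0.0372 0.1   ] [312.4 208.6]
yel 72 [348.81944444 181.54166667] [343 175] [357 194] [ 0.5581 -0.0783  0.12  ] pred [ 0.5225 -0.0684  0.13  ] [346.1 192. ]
grip 106 [369.73584906 160.80188679] [356 157] [382 171] [ 0.6127 -0.1407  0.165 ] pred [ 0.61   -0.1427  0.165 ] [370.4 161.6]
corner px [367.6 206.3]
corner px [297.2 218.7]
corner px [287.2 158.8]
corner px [355.6 147.1]
cap [0.4809 0.024  0.102 ] [0.4775 0.0253 0.102 ]
tab [ 0.5247 -0.0679  0.134 ] [ 0.5225 -0.0684  0.136 ]
```

View pics/c1.png

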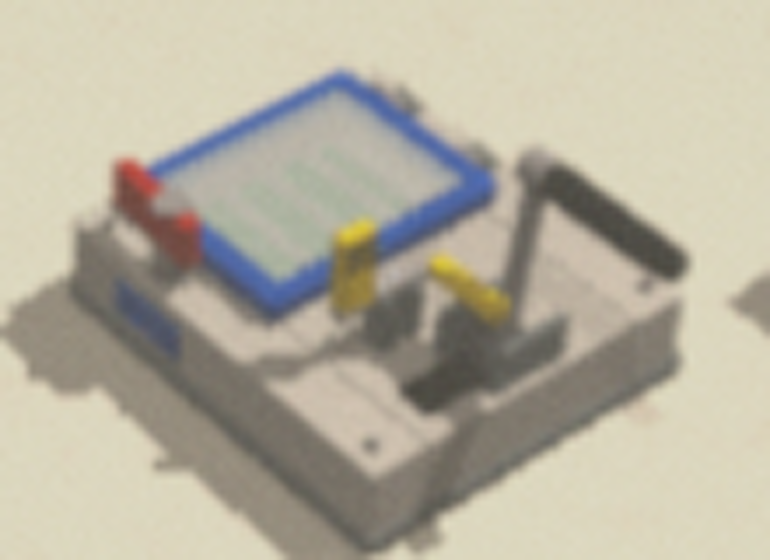

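The side view shows the cap at px (314.1,208.9), the tab top at about (340.5,212.5), and the lever tilted back behind the upright catch. I cross-check these by triangulation.

```bash
cat > n.py <<'E'
from h import *
def tri(a,b):
    (o1,d1),(o2,d2)=ray('top',*a),ray('side',*b)
    s=np.linalg.lstsq(np.c_[d1,-d2],o2-o1,rcond=None)[0]; p,q=o1+d1*s[0],o2+d2*s[1]; return ((p+q)/2).round(4),np.linalg.norm(p-q).round(4)
print('cap',tri((316.6,206.8),(314.1,208.9)))
print('tab',tri((345.9,191),(340.5,212.3)))
print('gripend',tri((382.5,158),(387,218)))
print('cap side on .102',onz('side',314.1,208.9,.102), 'tab side', onz('side',340.5,212.3,.136))
yaw=.17
print(np.round(Rot.from_euler('zx',[yaw,np.pi]).as_rotvec(),3))
o=bot.get_obs(); print(Rot.from_rotvec(o['orientation']).as_matrix().round(3))
E
python3 n.py
```

```text
cap (array([0.4814, 0.0242, 0.0965]), np.float64(0.001))
tab (array([ 0.5258, -0.068 ,  0.1329]), np.float64(0.0018))
gripend (array([ 0.6237, -0.1816,  0.1566]), np.float64(0.0004))
cap side on .102 [0.47780269 0.01844708 0.102     ] tab side [ 0.52480457 -0.07126083  0.136     ]
[ 3.13  -0.267  0.   ]
[[-0.959  0.282 -0.001]
 [ 0.282  0.959 -0.002]
 [ 0.    -0.002 -1.   ]]
```

Call:
{"fn": "send_rows", "kwargs": {
  "motion": [
    [0,0,0.116,0,0,0,0],
    [0,0,0.116,0,0,0,0],
    [0,0,0.116,0,0,0,0],
    [0,0,0.116,0,0,0,0],
    [0,0,0.116,0,0,0,0],
    [0,0,0.116,0,0,0,0],
    [0,0,0.116,0,0,0,0],
    [0,0,0.116,0,0,0,0],
    [0,0,0.116,0,0,0,0],
    [0,0,0.116,0,0,0,0]
  ]
}}

```text
t: 1.1
eef_pos: [0.183, 0.6233, 0.1826]
orientation: [2.084, 2.351, -0.002]
ft_force: [-0.5, -0.0, 0.2]
grip_width: 0.0467
finger_force: 0.0
```

```bash
cat >> h.py <<'E'
O=np.array([.576,-.0255]); Y=.17
RP=np.array([[np.cos(Y),-np.sin(Y)],[np.sin(Y),np.cos(Y)]])
def W(x,y,z): return np.r_[O+RP@[x/1e3,y/1e3],z/1e3]
def go(target):
    o=bot.get_obs(); R=Rot.from_rotvec(o['orientation']).as_matrix()
    print('t',o['t'],'pos',o['eef_pos'].round(4),'y-angle',np.degrees(np.arctan2(R[1,1],R[0,1])).round(1),'tilt',R[:,2].round(3),'j',o['joint_positions'].round(2),'F',o['ft_force'].round(1),'w',o['grip_width'].round(4),o['finger_force'])
    print('tool shift cm',(R.T@(np.array(target)-o['eef_pos'])*100).round(2))
E
python3 -c "
from h import *
go(W(-86.5,65,180))"
```

```text
Traceback (most recent call last):
  File "h.py", line 24, in go
    print('t',o['t'],'pos',o['eef_pos'].round(4),'y-angle',np.degrees(np.arctan2(R[1,1],R[0,1])).round(1),'tilt',R[:,2].round(3),'j',o['joint_positions'].round(2),'F',o['ft_force'].round(1),'w',o['grip_width'].round(4),o['finger_force'])
                                                                                                                                                                                                  ^^^^^^^^^^^^^^^^^^^^^
AttributeError: 'float' object has no attribute 'round'
```

```bash
sed -i "s/o\['grip_width'\].round(4)/round(o['grip_width'],4)/" h.py
python3 -c "
from h import *
go(W(-86.5,65,180))"
```

```text
t 1.1 pos [0.183  0.6233 0.1826] y-angle 6.9 tilt [-0.001 -0.001 -1.   ] j [1.11 0.25 1.56 0.   1.34 0.99] F [-0.5 -0.   0.2] w 0.0467 0.0
tool shift cm [-63.06  22.27   0.3 ]
```

Call:
{"fn": "send_rows", "kwargs": {
  "motion": [
    [0,0,0,-2.5,0.9,0,0],
    [0,0,0,-3,1.1,0,0],
    [0,0,0,-3,1.1,0,0],
    [0,0,0,-3,1.1,0,0],
    [0,0,0,-3,1.1,0,0],
    [0,0,0,-3,1.1,0,0],
    [0,0,0,-3,1.1,0,0],
    [0,0,0,-3,1.1,0,0],
    [0,0,0,-3,1.1,0,0],
    [0,0,0,-3,1.1,0,0]
  ]
}}

```text
t: 2.1
eef_pos: [0.3273, 0.3431, 0.1828]
orientation: [-2.078, -2.356, 0.001]
ft_force: [0.6, -0.4, -0.2]
grip_width: 0.0473
finger_force: 0.0
```

Call:
{"fn": "send_rows", "kwargs": {
  "motion": [
    [0,0,0,-3.5,1.2,0,0],
    [0,0,0,-3.5,1.2,0,0],
    [0,0,0,-3.5,1.2,0,0],
    [0,0,0,-3.5,1.2,0,0],
    [0,0,0,-3.5,1.2,0,0],
    [0,0,0,-3.5,1.2,0,0],
    [0,0,0,-3.5,1.2,0,0],
    [0,0,0,-3.5,1.2,0,0],
    [0,0,0,-2.5,1.0,0,0],
    [0,0,0,-2.5,0.9,0,0]
  ]
}}

```text
t: 3.1
eef_pos: [0.4826, 0.03, 0.1829]
orientation: [-2.079, -2.354, 0.001]
ft_force: [-0.1, 0.4, -0.1]
grip_width: 0.047
finger_force: 0.0
```

```bash
python3 -c "
from h import *
go(W(-86.5,65,180))"
```

```text
t 3.1 pos [0.4826 0.03   0.1829] y-angle 7.1 tilt [-0.001  0.    -1.   ] j [-0.17 -0.16  1.97  0.    1.32 -0.3 ] F [-0.1  0.4 -0.1] w 0.047 0.0
tool shift cm [-0.56 -0.36  0.29]
```

Call:
{"fn": "send_rows", "kwargs": {
  "motion": [
    [0,0,0,-0.4,-0.3,0,0],
    [0,0,0,0,0,2,0],
    [0,0,0,0,0,2,0],
    [0,0,0,0,0,1,0],
    [0,0,0,0,0,0,0],
    [0,0,0,0,0,0,0]
  ]
}}

```text
t: 3.7
eef_pos: [0.48, 0.0273, 0.1337]
orientation: [2.078, 2.356, 0.0]
ft_force: [0.3, -0.7, -0.4]
grip_width: 0.047
finger_force: 0.0
```

```bash
python3 -c "
from h import *
go(W(-86.5,65,78))
p=shot('side','s1.png');q=shot('top','t1.png')
a=cv2.resize(p[150:250,270:380],None,fx=5,fy=5,interpolation=cv2.INTER_CUBIC)
cv2.imwrite('pics/c2.png',a[:,:,::-1])"
```

```text
t 3.7 pos [0.48   0.0273 0.1337] y-angle 7.2 tilt [ 0.  0. -1.] j [-0.18 -0.11  2.02  0.    1.23 -0.31] F [ 0.3 -0.7 -0.4] w 0.047 0.0
tool shift cm [-0.33 -0.07  5.57]
```

View pics/c2.png

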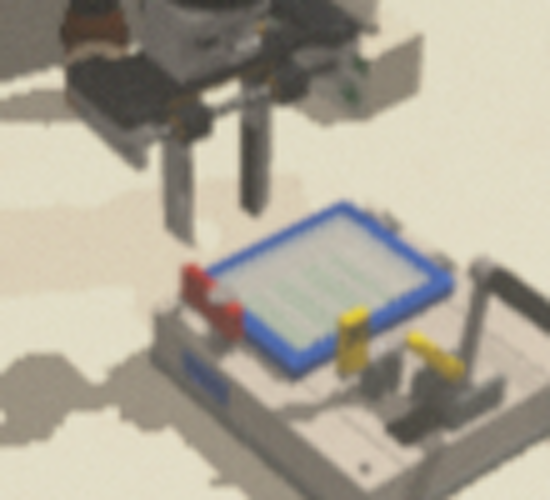

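The fingertips straddle the cap column (mid px about (314,195), cap at (314,209)), so I descend, pinch and twist.

Call:
{"fn": "send_rows", "kwargs": {
  "motion": [
    [0,0,0,-0.3,-0.1,0,0],
    [0,0,0,0,0,1.5,0],
    [0,0,0,0,0,1.5,0],
    [0,0,0,0,0,1.5,0],
    [0,0,0,0,0,1,0],
    [0,0,0,0,0,0,-1],
    [0,0,0,0,0,0,-1],
    [0,0,0,0,0,0,-1],
    [0,0,0,0,0,0,-1],
    [0,0,0,0,0,0,-1]
  ],
  "newtons": 15
}}

```text
t: 4.8
eef_pos: [0.4799, 0.0236, 0.0799]
orientation: [2.077, 2.355, -0.0]
ft_force: [0.0, 0.2, 7.8]
grip_width: 0.0107
finger_force: 3.9
```

```bash
python3 -c "
from h import *
go(W(-86.5,65,78))"
```

```text
t 4.8 pos [0.4799 0.0236 0.0799] y-angle 7.2 tilt [ 0.001 -0.001 -1.   ] j [-0.19 -0.03  2.06 -0.    1.11 -0.31] F [0.  0.2 7.8] w 0.0107 3.9331125270109624
tool shift cm [ 0.03 -0.01  0.19]
```

Call:
{"fn": "send_rows", "kwargs": {
  "motion": [
    [0,0,0,0,0,-0.2,-1],
    [0,0,0,0,0,0,-1],
    [0,0,0,0,0,0,-1]
  ]
}}

```text
t: 5.1
eef_pos: [0.4792, 0.0239, 0.0802]
orientation: [-2.078, -2.356, 0.0]
ft_force: [-0.5, 0.4, -0.5]
grip_width: 0.0005
finger_force: 0.0
```

```bash
python3 -c "
from h import *
go(W(-86.5,65,78))
p=shot('side','s2.png');q=shot('top','t2.png')
a=cv2.resize(p[150:250,270:380],None,fx=5,fy=5,interpolation=cv2.INTER_CUBIC)
cv2.imwrite('pics/c3.png',a[:,:,::-1])"
```

```text
t 5.1 pos [0.4792 0.0239 0.0802] y-angle 7.2 tilt [-0. -0. -1.] j [-0.19 -0.03  2.06 -0.    1.11 -0.31] F [-0.5  0.4 -0.5] w 0.0005 0.0
tool shift cm [-0.    0.05  0.22]
```

View pics/c3.png

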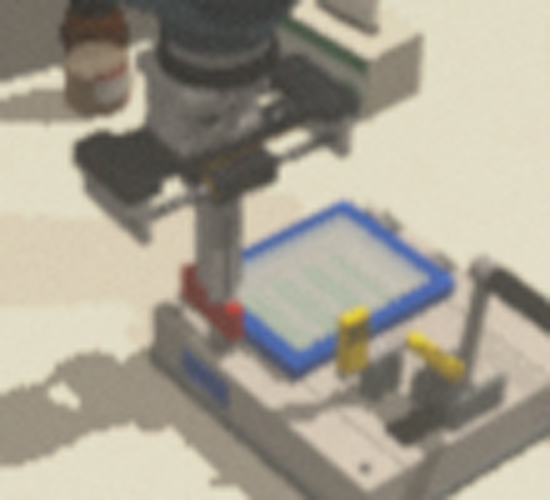

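```bash
python3 -c "
from h import *
for P in [(.4792,.0239,.0802),(.4792,.0239,.102)]:
  for n in('side','top'): print(n,P,proj(n,np.array(P)).round(1))
a=cv2.imread('pics/t0.png')[190:225,285:345];b=cv2.imread('pics/t2.png')[190:225,285:345];c=cv2.imread('pics/t1.png')[190:225,285:345]
s=cv2.imread('pics/s0.png')[195:225,300:330];d=cv2.imread('pics/s2.png')[195:225,300:330]
f=lambda i,k:cv2.resize(i,None,fx=k,fy=k,interpolation=cv2.INTER_CUBIC)
x=np.vstack([np.hstack([f(a,6),f(b,6)]),np.hstack([cv2.resize(f(s,12),(360,360)),cv2.resize(f(d,12),(360,360))])])
print(x.shape);cv2.imwrite('pics/c4.png',x)"
```

```text
side (0.4792, 0.0239, 0.0802) [313.7 212.8]
top (0.4792, 0.0239, 0.0802) [316.7 208.5]
side (0.4792, 0.0239, 0.102) [313.7 207.8]
top (0.4792, 0.0239, 0.102) [316.6 207.3]
(570, 720, 3)
```

View pics/c4.png

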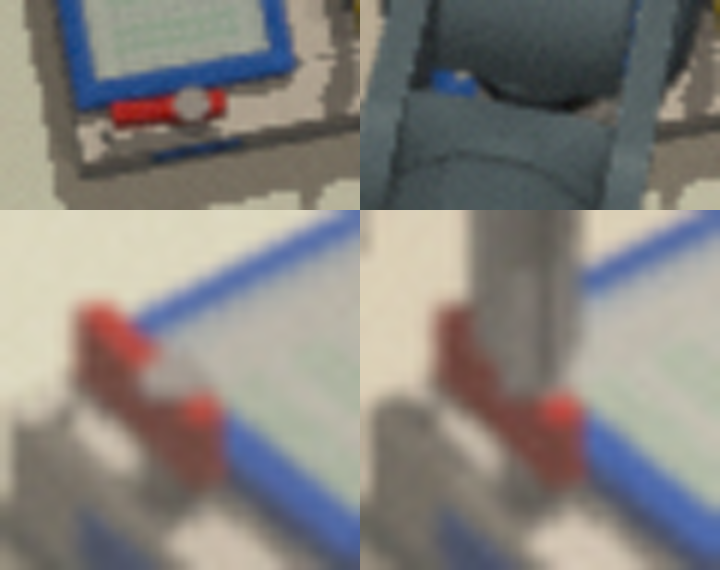

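The shut fingertips show at side row 210, about 15–20 mm above where the reported TCP would project (212.8). They had also squeezed something 10.7 mm wide and then slipped off it. So the tips seem to rest on the cap, and the reported z looks about 20 mm too low. I reopen and go down in small steps, watching the force.

Call:
{"fn": "send_rows", "kwargs": {
  "motion": [
    [0,0,0,0,0,-0.5,0],
    [0,0,0,0,0,0,0],
    [0,0,0,0,0,0,0],
    [0,0,0,0,0,0,0],
    [0,0,0,0,0,0.5,0],
    [0,0,0,0,0,0.5,0],
    [0,0,0,0,0,0,0]
  ]
}}

```text
t: 5.9
eef_pos: [0.4784, 0.024, 0.0741]
orientation: [-2.077, -2.354, 0.002]
ft_force: [-0.5, -0.1, -0.0]
grip_width: 0.0468
finger_force: 0.0
```

Call:
{"fn": "send_rows", "kwargs": {
  "motion": [
    [0,0,0,0,0,0.3,0],
    [0,0,0,0,0,0.3,0],
    [0,0,0,0,0,0,0]
  ]
}}

```text
t: 6.2
eef_pos: [0.479, 0.0239, 0.0687]
orientation: [-2.078, -2.355, 0.001]
ft_force: [-1.1, -0.2, -0.7]
grip_width: 0.0469
finger_force: 0.0
```

Call:
{"fn": "send_rows", "kwargs": {
  "motion": [
    [0,0,0,0,0,0.3,0],
    [0,0,0,0,0,0.3,0],
    [0,0,0,0,0,0,0]
  ]
}}

```text
t: 6.5
eef_pos: [0.4789, 0.0239, 0.0627]
orientation: [-2.078, -2.355, 0.001]
ft_force: [-0.5, 0.2, -0.4]
grip_width: 0.0468
finger_force: 0.0
```

```bash
python3 -c "
from h import *
p=shot('side','s3.png')
go(W(-86.5,65,60))
d=p[185:225,290:340,::-1]
cv2.imwrite('pics/c5.png',cv2.resize(d,None,fx=12,fy=12,interpolation=cv2.INTER_CUBIC))"
```

```text
t 6.55 pos [0.4791 0.0239 0.063 ] y-angle 7.2 tilt [-0.  0. -1.] j [-0.19 -0.01  2.07 -0.    1.08 -0.31] F [-0.6  0.7 -0.4] w 0.0472 0.0
tool shift cm [-0.    0.06  0.3 ]
```

View pics/c5.png

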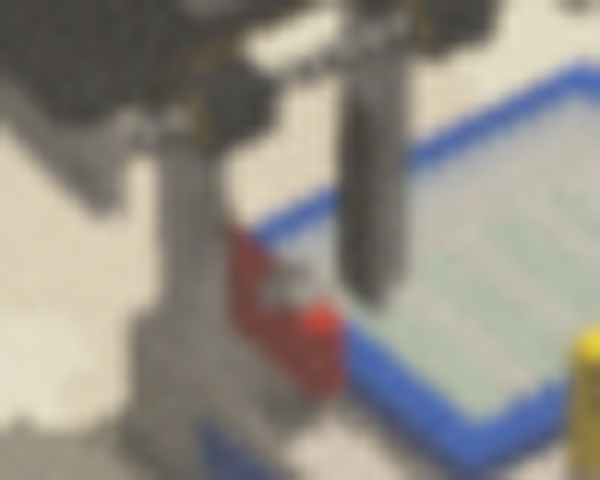

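The fingers now straddle the bar, with the rear tip at about px (320,210) clear above the lid. The reported z is about 20 mm low, and I account for that from here on. Lower 4 mm, then pinch.

Call:
{"fn": "send_rows", "kwargs": {
  "motion": [
    [0,0,0,0,0,0.4,0],
    [0,0,0,0,0,0,-1],
    [0,0,0,0,0,0,-1],
    [0,0,0,0,0,0,-1],
    [0,0,0,0,0,0,-1],
    [0,0,0,0,0,0,-1],
    [0,0,0,0,0,0,-1]
  ],
  "newtons": 20
}}

```text
t: 7.25
eef_pos: [0.4804, 0.0239, 0.0595]
orientation: [2.077, 2.354, 0.003]
ft_force: [6.2, 1.7, -4.2]
grip_width: 0.0172
finger_force: 20.0
```

Call:
{"fn": "send_rows", "kwargs": {
  "motion": [
    [0,0,0.1,0,0,0,-1],
    [0,0,0.14,0,0,0,-1],
    [0,0,0.14,0,0,0,-1],
    [0,0,0.14,0,0,0,-1],
    [0,0,0.14,0,0,0,-1],
    [0,0,0.14,0,0,0,-1],
    [0,0,0.14,0,0,0,-1],
    [0,0,0.14,0,0,0,-1],
    [0,0,0.14,0,0,0,-1],
    [0,0,0.14,0,0,0,-1]
  ],
  "newtons": 30
}}

```text
t: 8.25
eef_pos: [0.4821, 0.023, 0.0597]
orientation: [3.096, 0.516, 0.01]
ft_force: [10.8, -2.4, -8.6]
grip_width: 0.0167
finger_force: 30.0
```

Call:
{"fn": "send_rows", "kwargs": {
  "motion": [
    [0,0,0.1,0,0,0,-1],
    [0,0,0.06,0,0,0,-1],
    [0,0,0,0,0,0,-1]
  ]
}}

```text
t: 8.55
eef_pos: [0.4821, 0.0227, 0.0596]
orientation: [3.127, 0.274, 0.011]
ft_force: [11.0, -2.9, -9.4]
grip_width: 0.0169
finger_force: 30.0
```

```bash
python3 -c "
from h import *
p=shot('side','s4.png')
go(W(-86.5,65,60)); print(bot.get_obs()['moment'])
d=p[185:225,290:340,::-1]
cv2.imwrite('pics/c6.png',cv2.resize(d,None,fx=12,fy=12,interpolation=cv2.INTER_CUBIC))"
```

```text
t 8.6 pos [0.4821 0.0227 0.0597] y-angle -79.9 tilt [ 0.007 -0.002 -1.   ] j [-0.19  0.    2.07 -0.    1.06  1.21] F [11.2 -2.9 -9.6] w 0.0167 29.998246729373932
tool shift cm [-0.21 -0.16 -0.04]
[-0.56204463 -1.84605445  0.06389873]
```

View pics/c6.png

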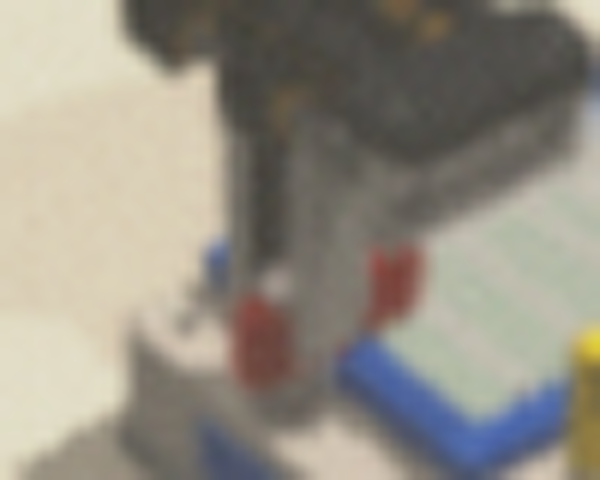

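The bar is now turned, with its long end at about px (323,208) over the lid. I release it and lift.

Call:
{"fn": "send_rows", "kwargs": {
  "motion": [
    [0,0,0,0,0,0,-0.4],
    [0,0,0,0,0,0,-0.3],
    [0,0,0,0,0,0,-0.3],
    [0,0,0,0,0,-1,-0.3],
    [0,0,0,0,0,-2,-0.3],
    [0,0,0,0,0,-3,-0.3],
    [0,0,0,0,0,-4,-0.3],
    [0,0,0,0,0,0,-1],
    [0,0,0,0,0,0,-1]
  ]
}}

```text
t: 9.5
eef_pos: [0.4799, 0.0239, 0.1607]
orientation: [3.129, 0.276, 0.004]
ft_force: [0.4, 0.2, -0.0]
grip_width: 0.0199
finger_force: 0.0
```

```bash
sed -i 's/^O=.*; Y/O=np.array([.579,-.027]); Y/' h.py; python3 -c "
from h import *
go(W(-58,-75,160))
q=shot('side','s5.png')
h=cv2.cvtColor(q,cv2.COLOR_RGB2HSV)
m=cv2.inRange(h,np.array((0,110,60)),np.array((9,255,255)))|cv2.inRange(h,np.array((170,110,60)),np.array((180,255,255)))
m[:195]=0;m[225:]=0;m[:,:300]=0;m[:,335:]=0
z=cv2.findNonZero(m)[:,0];print(len(z),z.min(0),z.max(0),z[z[:,0].argmax()],z[z[:,0].argmin()])
a=np.pi/2
for th in (1.2,1.4,1.571):
  for r in(43,-19): print(th,r,proj('side',W(-86.5+r*np.sin(th),65+r*np.cos(th),86.5)).round(1))
"
```

```text
t 9.5 pos [0.4799 0.0239 0.1607] y-angle -79.9 tilt [ 0.003 -0.001 -1.   ] j [-0.19 -0.14  2.   -0.    1.28  1.21] F [ 0.4  0.2 -0. ] w 0.0199 0.0
tool shift cm [ 3.02 14.21  0.09]
73 [310 204] [323 215] [323 204] [310 210]
1.2 43 [321.4 204.3]
1.2 -19 [311.9 214.5]
1.4 43 [323.4 205.3]
1.4 -19 [311.  214.1]
1.571 43 [324.9 206.3]
1.571 -19 [310.3 213.6]
```

Call:
{"fn": "send_rows", "kwargs": {
  "motion": [
    [0,0,0,0.2,1,0,-1],
    [0,0,0,0.4,2,0,-1],
    [0,0,0,0.4,2,0,-1],
    [0,0,0,0.4,2,0,-1],
    [0,0,0,0.4,2,0,-1],
    [0,0,0,0.4,2,0,-1],
    [0,0,0,0.4,2,0,-1],
    [0,0,0,0.4,1.2,0,-1],
    [0,0,0,0,0,0,-1],
    [0,0,0,0,0,0,-1]
  ]
}}

```text
t: 10.55
eef_pos: [0.5336, -0.1105, 0.159]
orientation: [-3.129, -0.275, 0.001]
ft_force: [-0.8, -0.4, 0.2]
grip_width: 0.0004
finger_force: 0.0
```

```bash
python3 -c "
from h import *
go(W(-58,-75,102))
q=shot('side','s6.png');t=shot('top','t6.png')
f=lambda i,k:cv2.resize(i,None,fx=k,fy=k,interpolation=cv2.INTER_CUBIC)
a=f(q[180:240,295:375,::-1],9)
x=a
cv2.imwrite('pics/c7.png',x);print(x.shape)
h=cv2.cvtColor(q,cv2.COLOR_RGB2HSV)
m=cv2.inRange(h,np.array((0,90,50)),np.array((9,255,255)))|cv2.inRange(h,np.array((170,90,50)),np.array((180,255,255)))
m[:195]=0;m[225:]=0;m[:,:300]=0;m[:,335:]=0
z=cv2.findNonZero(m)[:,0];r=z[z[:,0]>z[:,0].mean()];l=z[z[:,0]<z[:,0].mean()]
a,b=onz('side',*l.mean(0),.0865),onz('side',*r.mean(0),.0865);d=RP.T@(b-a)[:2]
print(len(z),l.mean(0),r.mean(0),d,'theta',np.arctan2(d[0],d[1]))
print(proj('side',bot.get_obs()['eef_pos']).round(1))
"
```

```text
t 10.55 pos [ 0.5336 -0.1105  0.159 ] y-angle -79.9 tilt [-0.001  0.001 -1.   ] j [-0.41  0.02  1.85  0.    1.27  0.98] F [-0.8 -0.4  0.2] w 0.0004 0.0
tool shift cm [0.09 0.04 5.7 ]
(540, 720, 3)
91 [312.36842105 212.94736842] [320.18867925 208.24528302] [0.03561162 0.0031289 ] theta 1.4831595531468893
[349.6 213. ]
```

View pics/c7.png

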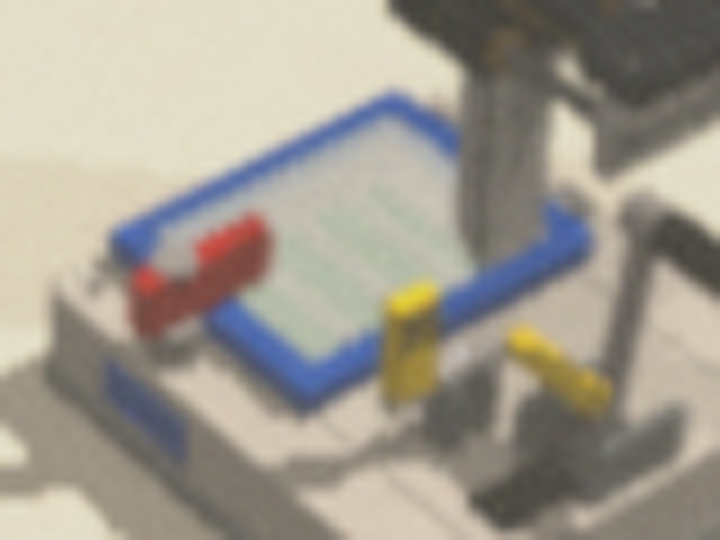

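The turnbutton reads about 1.48 rad with the bar parallel to the lid edge, and the tips show at px (350.5,208), confirming the 20 mm offset. Now I descend on the lever's side of the tab and push it over.

Call:
{"fn": "send_rows", "kwargs": {
  "motion": [
    [0,0,0,0,0,2,-1],
    [0,0,0,0,0,2,-1],
    [0,0,0,0,0,1.7,-1],
    [0,0,0,0,-1,0,-1],
    [0,0,0,0,-1,0,-1],
    [0,0,0,0,-0.5,0,-1],
    [0,0,0,0,-0.5,0,-1],
    [0,0,0,0,-0.5,0,-1]
  ]
}}

```text
t: 11.45
eef_pos: [0.5281, -0.076, 0.1032]
orientation: [3.128, 0.276, 0.003]
ft_force: [0.9, -1.2, -0.0]
grip_width: 0.0002
finger_force: 0.7
```

Call:
{"fn": "send_rows", "kwargs": {
  "motion": [
    [0,0,0,0,-0.5,0,-1],
    [0,0,0,0,-0.5,0,-1],
    [0,0,0,0,-0.4,0.2,-1],
    [0,0,0,0,-0.4,0.2,-1],
    [0,0,0,0,-0.4,0.3,-1],
    [0,0,0,0,-0.3,0.4,-1],
    [0,0,0,0,0,0,-1]
  ]
}}

```text
t: 12.15
eef_pos: [0.5228, -0.051, 0.0905]
orientation: [-3.129, -0.276, 0.001]
ft_force: [-0.0, 0.3, -0.2]
grip_width: 0.0007
finger_force: 0.0
```

```bash
python3 -c "
from h import *
go(W(-58,-13,86))
q=shot('side','s7.png')
f=lambda i,k:cv2.resize(i,None,fx=k,fy=k,interpolation=cv2.INTER_CUBIC)
cv2.imwrite('pics/c8.png',f(q[180:240,295:375,::-1],8))
"
```

```text
t 12.15 pos [ 0.5228 -0.051   0.0905] y-angle -79.9 tilt [-0.001  0.001 -1.   ] j [-0.31  0.06  1.95  0.    1.14  1.08] F [-0.   0.3 -0.2] w 0.0007 0.002796511980704963
tool shift cm [ 0.15 -0.11  0.45]
```

I have used my 10 views, so I check the catch numerically with the yellow mask.

```bash
cat > y.py <<'E'
from h import *
import sys
def comps(f,n=None):
    q=cv2.imread(f); h=cv2.cvtColor(q,cv2.COLOR_BGR2HSV)
    m=cv2.inRange(h,np.array((20,110,70)),np.array((35,255,255))); m[:180]=0;m[245:]=0;m[:,:300]=0;m[:,375:]=0
    k,l,s,c=cv2.connectedComponentsWithStats(m)
    print(f,[(s[i].tolist(),c[i].round(1).tolist()) for i in range(1,k) if s[i][4]>3])
if __name__=='__main__':
    for f in sys.argv[1:]: comps(f)
    for th in (0,.5,.8,.95,1.1,1.25):
        print(th,[proj('side',W(-58,-35+r*np.sin(th),90+r*np.cos(th))).round(1).tolist() for r in (10,28,46)])
E
python3 y.py pics/s6.png pics/s7.png
```

```text
pics/s6.png [([338, 212, 5, 12, 49], [339.9, 217.8]), ([352, 216, 11, 10, 40], [356.6, 220.6])]
pics/s7.png [([351, 212, 7, 6, 15], [354.1, 214.5]), ([333, 216, 10, 8, 46], [337.8, 219.3])]
0 [[340.9, 220.5], [341.1, 216.3], [341.3, 212.0]]
0.5 [[339.9, 220.0], [338.3, 214.9], [336.8, 209.8]]
0.8 [[339.4, 220.1], [337.0, 215.1], [334.5, 210.1]]
0.95 [[339.2, 220.2], [336.4, 215.4], [333.6, 210.6]]
1.1 [[339.0, 220.3], [335.9, 215.9], [332.9, 211.4]]
1.25 [[338.9, 220.6], [335.6, 216.5], [332.3, 212.5]]
```

Call:
{"fn": "send_rows", "kwargs": {
  "motion": [
    [0,0,0,0,-0.3,0.3,-1],
    [0,0,0,0,-0.2,0.3,-1],
    [0,0,0,0,0,0,-1]
  ]
}}

```text
t: 12.5
eef_pos: [0.522, -0.0464, 0.0846]
orientation: [-3.129, -0.276, 0.001]
ft_force: [-0.5, 1.0, 0.2]
grip_width: 0.0001
finger_force: 0.0
```

Call:
{"fn": "send_rows", "kwargs": {
  "motion": [
    [0,0,0,0,0.3,-0.3,-1],
    [0,0,0,0,0.5,-1,-1],
    [0,0,0,0,0,-3,-1],
    [0,0,0,0,0,-3,-1],
    [0,0,0,0,0,-2,-1],
    [0,0,0,0,0,0,-1]
  ]
}}

```text
t: 13.1
eef_pos: [0.5262, -0.0556, 0.1827]
orientation: [3.127, 0.275, 0.012]
ft_force: [0.8, -0.1, -0.3]
grip_width: 0.0006
finger_force: 0.0
```

```bash
python3 -c "
from h import *
go(W(0,-123,200));shot('side','s8.png');shot('top','t8.png')"; python3 y.py pics/s8.png|head -1
```

```text
t 13.1 pos [ 0.5262 -0.0556  0.1827] y-angle -79.9 tilt [ 0.008 -0.002 -1.   ] j [-0.32 -0.04  1.87  0.    1.31  1.08] F [ 0.8 -0.1 -0.3] w 0.0006 0.0
tool shift cm [ 5.64 10.41 -1.66]
pics/s8.png [([351, 209, 7, 8, 22], [354.0, 212.1]), ([330, 212, 12, 12, 71], [335.7, 217.4])]
```

```bash
python3 -c "
from h import *
for th in (0,.05,.8,.95,1.05,1.15,1.25):
    P=[]
    for r in (8,46):
        for a in(-5,5):
            for x in(-69,-47):
                P.append(proj('side',W(x,-35+r*np.sin(th)+a*np.cos(th),90+r*np.cos(th)-a*np.sin(th))))
    P=np.float32(P);H=cv2.convexHull(P);M=cv2.moments(H);print(th,P.min(0).round(1),P.max(0).round(1),'c',round(M['m10']/M['m00'],1),round(M['m01']/M['m00'],1),'area',round(M['m00']))
"
```

```text
0 [337.3 209.8] [345.  223.2] c 341.1 216.5 area 79
0.05 [337.2 209.5] [344.5 223.1] c 340.8 216.3 area 81
0.8 [331.2 208.4] [343.  222.3] c 337.1 215.4 area 89
0.95 [330.4 208.8] [342.7 222.6] c 336.5 215.6 area 89
1.05 [330.  209.2] [342.6 222.8] c 336.2 215.9 area 89
1.15 [329.6 209.7] [342.4 223. ] c 336.0 216.3 area 89
1.25 [329.4 210.3] [342.2 223.2] c 335.8 216.7 area 88
```

The tab reads about 1.05–1.15 rad. To be sure it is at its stop, I press it straight down from above and watch the force.

Call:
{"fn": "send_rows", "kwargs": {
  "motion": [
    [0,0,0,0,-1.2,0,-1],
    [0,0,0,0,0,3,-1],
    [0,0,0,0,0,3,-1],
    [0,0,0,0,0,2,-1],
    [0,0,0,0,0,0.5,-1],
    [0,0,0,0,0,0.3,-1],
    [0,0,0,0,0,0,-1]
  ]
}}

```text
t: 13.9
eef_pos: [0.5218, -0.0425, 0.0905]
orientation: [3.129, 0.276, 0.0]
ft_force: [0.1, -0.5, 0.1]
grip_width: 0.0003
finger_force: 0.0
```

Call:
{"fn": "send_rows", "kwargs": {
  "motion": [
    [0,0,0,0,0,0.2,-1],
    [0,0,0,0,0,0.2,-1],
    [0,0,0,0,0,0,-1]
  ]
}}

```text
t: 14.2
eef_pos: [0.5218, -0.0428, 0.0866]
orientation: [3.129, 0.276, 0.001]
ft_force: [-0.6, 0.2, -0.7]
grip_width: 0.0006
finger_force: 0.0
```

Call:
{"fn": "send_rows", "kwargs": {
  "motion": [
    [0,0,0,0,0,0.2,-1],
    [0,0,0,0,0,0.2,-1],
    [0,0,0,0,0,0,-1]
  ]
}}

```text
t: 14.5
eef_pos: [0.5222, -0.0428, 0.0833]
orientation: [3.129, 0.276, 0.001]
ft_force: [-2.2, 0.5, 5.8]
grip_width: 0.0005
finger_force: 2.4
```

Call:
{"fn": "send_rows", "kwargs": {
  "motion": [
    [0,0,0,0,0,0.2,-1],
    [0,0,0,0,0,0.2,-1],
    [0,0,0,0,0,0,-1]
  ]
}}

```text
t: 14.8
eef_pos: [0.5227, -0.043, 0.0823]
orientation: [3.129, 0.277, 0.001]
ft_force: [-10.0, 2.7, 23.4]
grip_width: 0.0001
finger_force: 10.7
```

Contact is firm at 23 N against the friction's 1–2 N, so the catch is at its stop. I lift and turn for the lever.

Call:
{"fn": "send_rows", "kwargs": {
  "motion": [
    [0,0,0,0,0,-1,-1],
    [0,0,0,0,0,-3,-1],
    [0,0,0,0,0,-4,-1],
    [0,0,0,0,0,-4,-1],
    [0,0,-0.14,0,0,0,0],
    [0,0,-0.14,0,0,0,0],
    [0,0,-0.14,0,0,0,0],
    [0,0,-0.14,0,0,0,0],
    [0,0,-0.14,0,0,0,0],
    [0,0,-0.14,0,0,0,0]
  ]
}}

```text
t: 15.8
eef_pos: [0.5215, -0.0428, 0.198]
orientation: [-2.74, -1.536, 0.0]
ft_force: [-0.0, -0.3, 0.6]
grip_width: 0.0446
finger_force: 0.0
```

Call:
{"fn": "send_rows", "kwargs": {
  "motion": [
    [0,0,-0.14,0,0,0,0],
    [0,0,-0.14,0,0,0,0],
    [0,0,-0.14,0,0,0,0],
    [0,0,-0.14,0,0,0,0],
    [0,0,-0.14,0,0,0,0],
    [0,0,-0.03,0,0,0,0],
    [0,0,0,0,0,0,0]
  ]
}}

```text
t: 16.5
eef_pos: [0.5215, -0.0428, 0.198]
orientation: [-2.021, -2.405, 0.0]
ft_force: [0.3, 0.5, 0.6]
grip_width: 0.0472
finger_force: 0.0
```

```bash
python3 -c "
from h import *
go(W(15.7,-123,200));shot('side','s9.png');t=shot('top','t9.png')"; python3 y.py pics/s9.png|head -1
```

```text
t 16.5 pos [ 0.5215 -0.0428  0.198 ] y-angle 9.9 tilt [-0.  0. -1.] j [-0.3  -0.07  1.86 -0.    1.34 -0.47] F [0.3 0.5 0.6] w 0.0472 0.0
tool shift cm [-11.74   7.47  -0.2 ]
pics/s9.png [([351, 208, 6, 9, 21], [353.4, 212.0]), ([330, 212, 12, 12, 68], [335.5, 217.7])]
```

Call:
{"fn": "send_rows", "kwargs": {
  "motion": [
    [0,0,0,-1.5,1,0,0],
    [0,0,0,-2,1.3,0,0],
    [0,0,0,-2,1.3,0,0],
    [0,0,0,-2,1.3,0,0],
    [0,0,0,-2,1.3,0,0],
    [0,0,0,-2.2,1.3,0,0],
    [0,0,0,0,0,0,0],
    [0,0,0,0,0,2,0],
    [0,0,0,0,0,1,0],
    [0,0,0,0,0,0,0]
  ]
}}

```text
t: 17.6
eef_pos: [0.6141, -0.1437, 0.166]
orientation: [-2.016, -2.404, 0.002]
ft_force: [0.5, -0.4, -0.0]
grip_width: 0.0467
finger_force: 0.0
```

```bash
python3 -c "
from h import *
go(W(15.7,-123,121))"
```

```text
t 17.6 pos [ 0.6141 -0.1437  0.166 ] y-angle 10.0 tilt [-0.004  0.002 -1.   ] j [-0.41  0.22  1.62  0.    1.31 -0.58] F [ 0.5 -0.4 -0. ] w 0.0467 0.0
tool shift cm [-0.21  0.1   4.5 ]
```

Call:
{"fn": "send_rows", "kwargs": {
  "motion": [
    [0,0,0,-0.2,0.1,1,0],
    [0,0,0,0,0,1,0],
    [0,0,0,0,0,1,0],
    [0,0,0,0,0,1,0],
    [0,0,0,0,0,0.5,0],
    [0,0,0,0,0,0,0]
  ]
}}

```text
t: 18.2
eef_pos: [0.6165, -0.1464, 0.122]
orientation: [-2.018, -2.406, 0.001]
ft_force: [0.2, 0.2, -0.3]
grip_width: 0.0469
finger_force: 0.0
```

Call:
{"fn": "send_rows", "kwargs": {
  "motion": [
    [0,0,0,0,0,0,-1],
    [0,0,0,0,0,0,-1],
    [0,0,0,0,0,0,-1],
    [0,0,0,0,0,0,-1],
    [0,0,0,0,0,0,-1]
  ],
  "newtons": 25
}}

```text
t: 18.7
eef_pos: [0.6154, -0.1472, 0.1232]
orientation: [-2.016, -2.405, 0.006]
ft_force: [-7.1, -1.3, 2.7]
grip_width: 0.0176
finger_force: 25.0
```

Call:
{"fn": "send_rows", "kwargs": {
  "motion": [
    [0,0,0,0,-0.5,-0.05,-1],
    [0,0,0,0,-0.55,-0.05,-1],
    [0,0,0,0,-0.5,0,-1],
    [0,0,0,0,-0.55,0,-1],
    [0,0,0,0,-0.5,0.05,-1],
    [0,0,0,0,-0.55,0.05,-1],
    [0,0,0,0,0,0,-1]
  ]
}}

```text
t: 19.4
eef_pos: [0.587, -0.1521, 0.1238]
orientation: [2.018, 2.404, 0.004]
ft_force: [5.7, 0.8, -3.9]
grip_width: 0.0176
finger_force: 25.0
```

Call:
{"fn": "send_rows", "kwargs": {
  "motion": [
    [0,0,0,0,-0.5,0.1,-1],
    [0,0,0,0,-0.5,0.1,-1],
    [0,0,0,0,-0.5,0.15,-1],
    [0,0,0,0,-0.5,0.15,-1],
    [0,0,0,0,-0.5,0.2,-1],
    [0,0,0,0,-0.5,0.2,-1],
    [0,0,0,0,0,0,-1]
  ]
}}

```text
t: 20.1
eef_pos: [0.559, -0.1573, 0.1161]
orientation: [2.016, 2.402, 0.007]
ft_force: [9.4, 2.4, -0.6]
grip_width: 0.0177
finger_force: 25.0
```

Call:
{"fn": "send_rows", "kwargs": {
  "motion": [
    [0,0,0,0,-0.45,0.25,-1],
    [0,0,0,0,-0.45,0.25,-1],
    [0,0,0,0,-0.45,0.3,-1],
    [0,0,0,0,-0.4,0.3,-1],
    [0,0,0,0,0,0,-1]
  ]
}}

```text
t: 20.6
eef_pos: [0.5426, -0.1607, 0.1066]
orientation: [2.015, 2.401, 0.008]
ft_force: [6.9, 4.7, 7.0]
grip_width: 0.0176
finger_force: 25.0
```

```bash
python3 -c "
from h import *
go(W(-71.6,-123,96))"
```

```text
t 20.6 pos [ 0.5426 -0.1607  0.1066] y-angle 10.0 tilt [ 0.009 -0.001 -1.   ] j [-0.49  0.13  1.84  0.    1.17 -0.67] F [6.9 4.7 7. ] w 0.0176 24.98757026391104
tool shift cm [ 0.27 -1.32  1.05]
```

The arc matches a lever angle of about 0.74, so I go the rest of the way to the stop.

Call:
{"fn": "send_rows", "kwargs": {
  "motion": [
    [0,0,0,0,-0.4,0.3,-1],
    [0,0,0,0,-0.4,0.3,-1],
    [0,0,0,0,-0.4,0.3,-1],
    [0,0,0,0,-0.2,0.2,-1],
    [0,0,0,0,0,0,-1],
    [0,0,0,0,0,0,-1]
  ]
}}

```text
t: 21.2
eef_pos: [0.5298, -0.1631, 0.0963]
orientation: [2.014, 2.4, 0.009]
ft_force: [7.9, 5.4, 8.4]
grip_width: 0.0174
finger_force: 25.0
```

```bash
python3 -c "
from h import *
go(W(-71.6,-123,96))
shot('side','s10.png')
q=cv2.imread('pics/s10.png');h=cv2.cvtColor(q,cv2.COLOR_BGR2HSV)
m=cv2.inRange(h,np.array((0,90,50)),np.array((9,255,255)))|cv2.inRange(h,np.array((170,90,50)),np.array((180,255,255)))
m[:195]=0;m[225:]=0;m[:,:300]=0;m[:,335:]=0
z=cv2.findNonZero(m)[:,0];r=z[z[:,0]>z[:,0].mean()];l=z[z[:,0]<z[:,0].mean()]
print(len(z),l.mean(0),r.mean(0))
"; python3 y.py pics/s10.png|head -1
```

```text
t 21.2 pos [ 0.5298 -0.1631  0.0963] y-angle 10.0 tilt [ 0.011 -0.001 -1.   ] j [-0.51  0.11  1.88  0.    1.14 -0.68] F [7.9 5.4 8.4] w 0.0174 24.983464961405843
tool shift cm [ 0.28 -0.    0.02]
89 [312.43243243 212.86486486] [320.23076923 208.15384615]
pics/s10.png [([333, 218, 6, 6, 12], [335.8, 220.7])]
```

The grip has travelled 87 mm forward and 27 mm down, which is the stop, and the button is unchanged. I hold briefly, then hand in.

Call:
{"fn": "send_rows", "kwargs": {
  "motion": [
    [0,0,0,0,0,0,-1],
    [0,0,0,0,0,0,-1],
    [0,0,0,0,0,0,-1],
    [0,0,0,0,0,0,-1],
    [0,0,0,0,0,0,-1],
    [0,0,0,0,0,0,-1],
    [0,0,0,0,0,0,-1]
  ]
}}

```text
t: 21.95
eef_pos: [0.5298, -0.1631, 0.0963]
orientation: [2.014, 2.4, 0.009]
ft_force: [7.9, 4.6, 8.4]
grip_width: 0.0177
finger_force: 25.0
```

```bash
python3 -c "
from h import *
go(W(-71.6,-123,96)); print(bot.close_job())"
```

```text
t 21.95 pos [ 0.5298 -0.1631  0.0963] y-angle 10.0 tilt [ 0.011 -0.001 -1.   ] j [-0.51  0.11  1.88  0.    1.14 -0.68] F [7.9 4.6 8.4] w 0.0177 24.98381203506142
tool shift cm [ 0.28 -0.01  0.03]
the job is handed in; nothing more can be done
None
```

I handed the job in at 21.95 s with the turnbutton over the lid (about 1.48 rad), the catch pressed to its stop and the lever held at about 0.9 rad with 25 N; the verdict was not shown, and the final picture did not confirm the catch because the gripper hid it.

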